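# Change over the carry cassette of canvas-frame bars

### The job

Change over the grey carry cassette: draw its yellow transport lock fully back, lay every purple painted bar across the rails of the drying rack, and lay every raw wooden bar from the green mat flat in a lane of the cassette (one to a lane, any lane); the half-open red keeper bar swings out of the way for this. Then swing the red keeper bar shut over them until it snaps into its detent, and slide the yellow lock fully home so that it stays shut. Leave the can, the jars and the sanding block alone.

Things in the scene. Friction and masses are not known exactly. Their poses are not given: they have to be found in the camera images.
- rack: Fixed carry cassette, grey board with brown wooden strips, base 226 x 196 x 8 mm. Origin: centre of its underside; z up, x roughly away from the robot. All mm below are in this frame. Three lanes along its y, centred at x = -62, 0, +62, y = 0; each 50 wide, 172 long, floor at z = 8, walled by strips to z = 16. A bar in a lane lies along y, its centre at z = 24.
- detent_spot (a point): Top of the detent block at the cassette's near edge, with a small sprung brass roller that the keeper's nose snaps past (block and roller: cassette x -132 to -95, y 21 to 51, up to z = 53 mm). Nothing to handle.
- keeper (a joint): Red keeper bar, turning level on an upright hinge. 0 rad: shut, pointing to the cassette's -x across all lanes at its y = 30 mm; opens towards its +y, to 1.5 rad at most; stays where left. Turns with under 1 N at the grip; near 0.1 rad it meets the sprung roller, 5 to 10 N takes it past; in its detent below 0.03. With the lock home its tongue blocks the keeper from shutting (at 0.4) or, once shut, from opening.
- keeper_grip (a point): Centre of the top of the keeper's upright black round grip: 18 mm diameter, 26 mm tall (z = 60 to 86 mm), 172 mm from the hinge; it moves with the bar. The bar is 16 mm wide, at z = 46 to 60 mm (6 mm above bars in the lanes), and reaches 211 mm from the hinge.
- keeper_hinge (a point): On the keeper's upright hinge axis, half-way up the bar (z = 53 mm), at (112, 30) mm of the cassette, over a hinge block 22 x 30 mm, 42 mm tall.
- lock (a joint): Yellow transport lock, sliding along the cassette's x. 0 m: fully home (end stop, nearest the lanes); grows as it is drawn back towards the cassette's -x, to its end stop at 0.040. Drags with about 2 N and stays where left. Count as fully back above 0.035, fully home below 0.005.
- lock_top (a point): Centre of the top of the lock's upright yellow grip: 18 mm along the cassette's x, 20 mm along its y, z = 51 to 91 mm, over a grey track 50 mm tall (x -155 to -71, y 76 to 100). At cassette y = 88 mm; x = -85 home, -125 back. A thin steel tongue (z 53 to 60 mm) sticks out 36 mm from its foot to -y.
- dry_rack: Fixed drying rack to one side: blue board 210 (x) x 190 (y) x 6 mm with two wooden rails along its x at y = -50 and +50 mm, 200 mm long, 14 mm wide, tops at z = 20 mm. Origin: centre of its underside. Painted bars lie across both rails, length along its y, centre at z = 36 mm; room for two side by side, about x = -45 and +45 mm.
- mat: Fixed green cutting mat, 300 x 190 x 3 mm, on the other side; the raw bars start on it. Origin: centre of its underside.
- painted1_mid (a point): Painted bar, purple with pink and black bands, two of the three present, starting in lanes of the cassette. 150 x 36 x 32 mm (its x, y, z), about 140 g. This point is its centre; its x axis runs along its length. Absent ones read None.
- painted2_mid (a point): Painted bar, purple with pink and black bands, two of the three present, starting in lanes of the cassette. 150 x 36 x 32 mm (its x, y, z), about 140 g. This point is its centre; its x axis runs along its length. Absent ones read None.
- painted3_mid (a point): Painted bar, purple with pink and black bands, two of the three present, starting in lanes of the cassette. 150 x 36 x 32 mm (its x, y, z), about 140 g. This point is its centre; its x axis runs along its length. Absent ones read None.
- blank1_mid (a point): Raw pale wooden bar, two or three present, starting on the mat. 150 x 36 x 32 mm (its x, y, z), about 140 g. This point is its centre; its x axis runs along its length. Absent ones read None.
- blank2_mid (a point): Raw pale wooden bar, two or three present, starting on the mat. 150 x 36 x 32 mm (its x, y, z), about 140 g. This point is its centre; its x axis runs along its length. Absent ones read None.
- blank3_mid (a point): Raw pale wooden bar, two or three present, starting on the mat. 150 x 36 x 32 mm (its x, y, z), about 140 g. This point is its centre; its x axis runs along its length. Absent ones read None.
- can_teal: Bystander: teal spray can, upright, 54 mm diameter, 160 mm tall; origin under its centre.
- jar_red: Bystander: red paint jar, 60 mm diameter, 70 mm tall; origin under its centre.
- jar_green: Bystander: green paint jar, 60 mm diameter, 70 mm tall; origin under its centre.
- sanding_block: Bystander: cork sanding block, 110 x 60 x 35 mm; origin under its centre.

How it is judged (in metres and radians):
On the way, in this order (a step that is already met when the one before it is completed fails the run):
1. the transport lock is drawn fully back (value of joint lock above 0.035 m), for 0.1 s.
2. with every painted bar on the drying rack and every raw bar flat in a lane, the keeper bar is shut into its detent (x of painted1_mid in the frame of dry_rack between -0.105 and 0.105 m and y of painted1_mid in the frame of dry_rack between -0.05 and 0.05 m and z of painted1_mid in the frame of dry_rack between 0.031 and 0.042 m and x of painted2_mid in the frame of dry_rack between -0.105 and 0.105 m and y of painted2_mid in the frame of dry_rack between -0.05 and 0.05 m and z of painted2_mid in the frame of dry_rack between 0.031 and 0.042 m and x of painted3_mid in the frame of dry_rack between -0.105 and 0.105 m and y of painted3_mid in the frame of dry_rack between -0.05 and 0.05 m and z of painted3_mid in the frame of dry_rack between 0.031 and 0.042 m and x of blank1_mid in the frame of rack between -0.078 and 0.078 m and y of blank1_mid in the frame of rack between -0.016 and 0.016 m and z of blank1_mid in the frame of rack between 0.018 and 0.029 m and angle between the x axis of each of blank1_mid, blank2_mid, blank3_mid and the y axis of rack, either way round below 0.2 rad and x of blank2_mid in the frame of rack between -0.078 and 0.078 m and y of blank2_mid in the frame of rack between -0.016 and 0.016 m and z of blank2_mid in the frame of rack between 0.018 and 0.029 m and x of blank3_mid in the frame of rack between -0.078 and 0.078 m and y of blank3_mid in the frame of rack between -0.016 and 0.016 m and z of blank3_mid in the frame of rack between 0.018 and 0.029 m and value of joint keeper below 0.03 rad), for 0.2 s.
3. the transport lock is slid fully home (value of joint lock below 0.005 m), for 0.2 s.
At the end, for the whole second after the job is handed in: Painted bars lie across the drying rails (centre 31-42 mm above its underside, x within 105, y within 50 mm); raw bars flat in lanes (centre 18-29 mm above cassette underside, x within 78, y within 16 mm, aligned to 0.2 rad); keeper below 0.03 rad, lock below 5 mm, bars at rest (all of step 2 and value of joint lock below 0.005 m and linear speed of each of painted1, painted2, painted3, blank1, blank2, blank3 below 0.02 m/s); the robot touches nothing.
It fails at once if a bystander (can, jar or sanding block) is pushed more than 30 mm or tipped (distance of any of can_teal, jar_red, jar_green, sanding_block from where it was at the start of the episode above 0.03 m or angle between any of can_teal, jar_red, jar_green, sanding_block's own z axis and vertical above 0.5 rad).
Of painted1, painted2, painted3 only 2 to 2 are there at a start; the rules pass over those that are not, and their reading is None.
Of blank1, blank2, blank3 only 2 to 3 are there at a start; the rules pass over those that are not, and their reading is None.
At some moment in a run one of blank1, blank2, blank3 may be knocked a few centimetres aside while the robot is not near it.
Once in a run the grip may slacken for a moment while it holds something.
It also fails if it takes over 208 s, if anything falls off the work surface, if the arm or the gripper's body presses on something with over 40 N, if the wrist force passes 120 N, or if a joint passes its speed limit or range.

### The arm

A 6-joint arm with a two-finger parallel gripper is mounted at the origin on the work surface. World frame = base frame: x ahead of the robot, y to its left, z up, the work surface at z = 0. Lengths are in mm, angles in degrees, forces in N, time in s.
With the tool pointing down it reaches from about 400 to 925 mm from the base axis. Payload 3.4 kg.
Tool frame: the origin (TCP) lies at the very end of the fingers, on their centre line; the grasp point (between the pads) lies 19 mm behind it (ctrl.grip_point_offset is the distance from the TCP to the grasp point, in mm); z points along the fingers, y is the line along which they close (so a half turn about z gives the same grasp; the last joint's range is limited). The gripper opens to 85 mm and grips with 20 to 120 N. Pads are 22 mm wide; open, the fingers measure 114 mm over their backs; the gripper's body (76 mm by 85 mm) begins 54 mm behind the grasp point. The pads swing forward as they close: fully open they stand 13 mm farther back than shut.
Start: joints at [59.043, 17.578, 86.31, -0, 76.112, -4.211], TCP at [258.791, 513.477, 231.305] pointing down, gripper open.
Joint ranges: [-179.03, 179.03], [-60, 130.46], [8.19, 133.38], [-81.62, 261.62], [5.75, 156.47], [-153.77, 153.77]. Speed limits (degrees/s): [147.25, 147.25, 180, 180, 180, 180].

### API

Orientations are given as a 3x3 rotation matrix whose columns are the frame's x, y, z axes.
In Python, from workcell import ctrl gives the robot as it stands. The module is installed in compiled form; this text tells all that it offers. Calls block until the motion is done:
- ctrl.move_ptp(position, orientation): joint-space move of the TCP to a pose.
- ctrl.move_straight(position, ori=None, vel=150, f_stop=None): straight line of the TCP; ori=None keeps the orientation; vel is the mean speed in mm/s. With f_stop (N) it stops when the force on the tool has changed by that much, and returns True; else False.
- ctrl.goto_joints(angles): joint-space move.
- ctrl.release() and ctrl.clamp(effort=None): open the fingers fully, or close them until they stop; effort is the grip in N (None keeps the last).
- ctrl.hold(seconds).
- ctrl.ik(position, orientation): joint angles nearest the present ones, or None.
- ctrl.state(): the state.
- ctrl.grab_frame(name): name is "scene" or "top" or "wrist"; returns (picture, depth): 420x560x3 uint8, red, green, blue; 420x560 float32, mm along the optical axis (not along the pixel's ray), 0 where there is no reading.
- ctrl.get_calibration(name): a dict with "fx", "fy", "cx", "cy" (pixels), "rvec" (rotation vector, rad) and "tvec" (3), from world to camera coordinates, as OpenCV has them; the wrist camera has in their place "mount" (4x4, takes a point from camera to tool coordinates, whose origin is the TCP and whose axes are the flange's). Camera axes: x right, y down, z forward; pixel columns grow to the right and rows downward; lengths in mm; the calibration is good to about 2 mm. A picture is of the moment at which its call begins: read the wrist's pose just before it. get_calibration takes no time and is no camera call.
A pose or a line that the arm cannot do raises ctrl.MotionError and nothing moves.
- ctrl.close_job(): hands the job in; it is judged then, once.
The state is a dict: "clock": time; "qpos": joint angles; "qvel": joint speeds; "joint_torque": joint torques, N m; "tool_pos": TCP position; "ee_rot": TCP orientation; "force": force on the tool from outside, world axes, zero at the start; "wrist_torque": the same for the moment, N m; "finger_gap": finger opening in mm; "finger_force": force on a finger pad.
Only numpy, scipy, OpenCV 4.12 (cv2) and the standard library are available. Lean on these libraries where they do the work, as an engineer would, in place of code of your own. Each camera call takes 0.05 s, during which the arm holds its last target. There are 200 camera calls.

## Working session

There is one attempt and no reset: what is moved stays moved. The work goes in short steps, each a Python script; the robot and the scene stay as the last script left them, time stands still between calls to the robot, and variables do not carry over. Pictures are saved under pics/ and viewed, at most 14 in all, crops included, and the job is handed in when it is done.

```bash
mkdir -p pics
cat > h.py <<'E'
import numpy as np, cv2
from workcell import ctrl
def cam(name):
    c=ctrl.get_calibration(name)
    if 'rvec' in c:
        R=cv2.Rodrigues(np.array(c['rvec'],float))[0]; t=np.array(c['tvec'],float).ravel()
        return c,R.T,-R.T@t
    s=ctrl.state(); M=np.array(c['mount'],float); E=np.array(s['ee_rot']); 
    return c,E@M[:3,:3],E@M[:3,3]+np.array(s['tool_pos'])
def shot(name,fn=None):
    k=cam(name); p,d=ctrl.grab_frame(name)
    if fn: cv2.imwrite('pics/'+fn,p[:,:,::-1])
    return k,p,d
def cloud(k,d):
    c,R,o=k; v,u=np.mgrid[0:d.shape[0],0:d.shape[1]]
    P=np.stack([(u-c['cx'])/c['fx']*d,(v-c['cy'])/c['fy']*d,d],-1)
    P=P@R.T+o; P[d<=0]=np.nan
    return P
E
python3 - <<'E'
from h import *
for n in ('top','scene'):
    k,p,d=shot(n,n+'0.png'); np.savez(n+'0.npz',p=p,P=cloud(k,d)); print(n,k[2],k[1][:,2],k[0]['fx'])
print(ctrl.state()['clock'])
E
```

```text
top [470.0025394   13.95998831 980.75362783] [ 0.13145144 -0.00476642 -0.99131115] 380.1230252607485
scene [1691.1530019    75.30711967 1013.66609799] [-0.76169668 -0.05293186 -0.64576806] 535.0447316306208
0.1
```

View pics/top0.png

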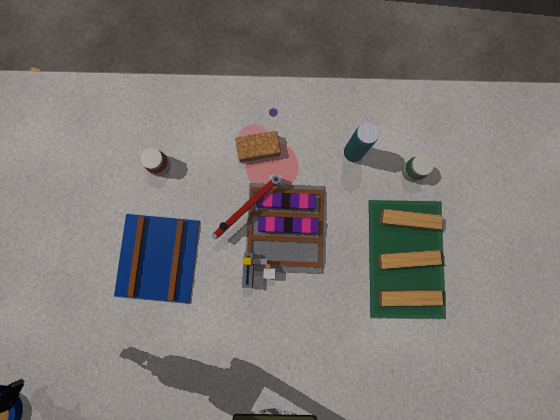

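View pics/scene0.png

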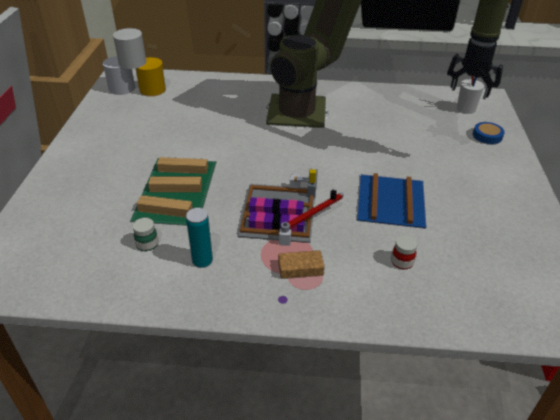

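Top view shows the cassette centred near (287,226) px. It has painted bars in the far and middle lanes, and the near lane is empty. The keeper runs from its hinge at (276,180) to its grip near (222,228), and the yellow lock is at (248,261). The blue rack is at (158,258). Three blanks sit on the mat at about (411,220), (411,260) and (411,298).

```bash
cat >> h.py <<'E'
RNG={'brown':((3,110,50),(14,255,170)),'purple':((125,90,40),(172,255,255)),'wood':((11,60,120),(22,200,255)),'blue':((105,150,60),(125,255,255)),
'green':((65,120,30),(85,255,140)),'yellow':((22,160,120),(32,255,255)),'red':((0,190,90),(3,255,255))}
def blobs(k,p,d,name,z=None,zr=None,amin=60,roi=None,close=0):
    """world-frame minAreaRects of colour blobs; rays cast on plane z (or depth points when z is None)"""
    c,R,o=k; P=cloud(k,d); hsv=cv2.cvtColor(p,cv2.COLOR_RGB2HSV); m=cv2.inRange(hsv,*RNG[name])
    if zr: m[~((P[...,2]>zr[0])&(P[...,2]<zr[1]))]=0
    if roi: m[~((P[...,0]>roi[0])&(P[...,0]<roi[1])&(P[...,1]>roi[2])&(P[...,1]<roi[3]))]=0
    if close: m=cv2.morphologyEx(m,cv2.MORPH_CLOSE,np.ones((close,close)))
    n,L,st,_=cv2.connectedComponentsWithStats(m); out=[]
    for i in range(1,n):
        if st[i,4]<amin: continue
        v,u=np.nonzero(L==i)
        r=np.stack([(u-c['cx'])/c['fx'],(v-c['cy'])/c['fy'],np.ones(len(u))],-1)@R.T
        zz=np.nanmedian(P[v,u,2]); h=zz if z is None else z
        W=(o+r*((h-o[2])/r[:,2])[:,None])[:,:2]
        (cx,cy),(a,b),t=cv2.minAreaRect(W.astype(np.float32))
        if a<b: a,b,t=b,a,t+90
        out.append((np.round([cx,cy],1).tolist(),round(a),round(b),round((t+90)%180-90,1),round(float(zz),1),int(st[i,4])))
    return out
E
python3 - <<'E'
from h import *
k,p,d=shot('top')
for n,a in dict(brown=dict(close=3),purple=dict(close=9),wood=dict(zr=(20,60)),blue={},green={},yellow=dict(amin=15),red=dict(amin=40)).items():
    for b in blobs(k,p,d,n,**a): print(n,b)
P=cloud(k,d)
for u,v in [(276,180),(222,228),(248,261),(287,252),(300,350),(320,200),(287,201),(287,226),(411,220)]: print(u,v,P[v,u].round(1),p[v,u])
for n,(x0,y0,x1,y1) in dict(a=(205,165,335,295)).items():
    cv2.imwrite('pics/crop1.png',cv2.resize(p[y0:y1,x0:x1,::-1],None,fx=4.5,fy=4.5,interpolation=cv2.INTER_CUBIC))
E
```

```text
brown ([763.8, 57.7], 108, 66, -78.3, 33.7, 1004)
brown ([652.9, 66.6], 42, 20, -47.0, 14.7, 70)
brown ([560.0, -16.2], 198, 188, -1.0, 14.8, 1464)
brown ([477.7, 357.5], 198, 14, -4.3, 19.3, 443)
brown ([471.4, 257.8], 197, 14, -4.4, 19.1, 446)
purple ([592.9, -18.0], 154, 103, -89.7, 38.5, 2035)
wood ([768.0, 59.7], 107, 56, -78.7, 34.0, 826)
wood ([583.5, -335.4], 149, 34, 85.0, 33.1, 791)
wood ([483.2, -328.7], 148, 34, -84.6, 33.4, 826)
wood ([388.5, -328.8], 148, 34, -88.9, 33.2, 869)
blue ([481.0, 386.9], 209, 39, -6.7, 5.2, 1022)
blue ([473.3, 287.6], 208, 149, -4.2, 5.1, 3808)
blue ([106.8, 619.6], 29, 14, 1.0, 29.2, 72)
green ([486.0, -330.4], 280, 177, 0.9, 1.7, 4129)
yellow ([471.4, 74.4], 16, 16, -88.9, 89.6, 58)
red ([611.4, 73.8], 150, 13, -45.4, 59.0, 317)
276 180 [669.4   9.5  63. ] [49 44 48]
222 228 [546.2 134.5  87. ] [28 30 32]
248 261 [470.3  70.8  91.1] [170 138  11]
287 252 [495.  -22.5   7.3] [96 95 97]
300 350 [253.5 -58.9  -1.1] [150 144 142]
320 200 [ 629.5 -104.9   16.5] [69 43 30]
287 201 [621.5 -19.3  38.7] [31 24 26]
287 226 [558.5 -20.3  38.9] [29 24 26]
411 220 [ 580.6 -332.    33. ] [151 114  69]
```

View pics/crop1.png

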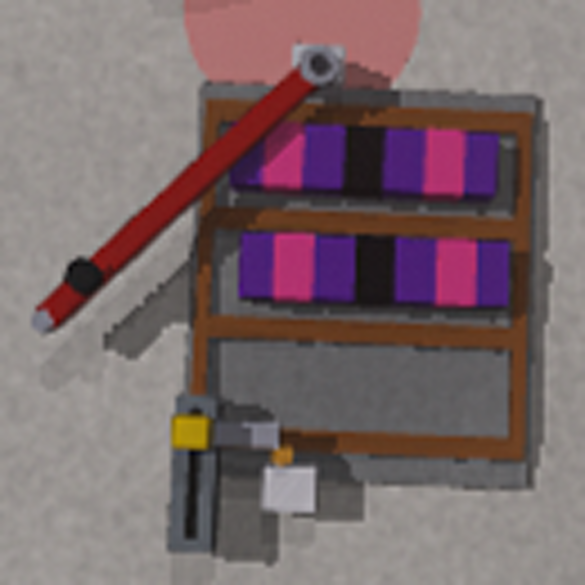

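Crop: the lock grip is at the far end of its track (home), and the hinge top is at crop px (320,65). Next I move above the cassette and refine with a wrist view.

```bash
cat >> h.py <<'E'
def down(yaw):
    """tool down, closing line (tool y) at yaw deg from world x"""
    a=np.radians(yaw); y=np.array([np.cos(a),np.sin(a),0]); z=np.array([0,0,-1.]); return np.stack([np.cross(y,z),y,z],1)
E
python3 - <<'E'
from h import *
print(ctrl.state()['ee_rot'])
k,p,d=shot('top')
def ray(k,u,v,h):
    c,R,o=k; r=R@np.array([(u-c['cx'])/c['fx'],(v-c['cy'])/c['fy'],1]); return (o+r*(h-o[2])/r[2]).round(1)
for u,v,h in [(323.4,190.6,16),(322.1,266.6,16),(251,187.2,16),(276,179.3,63),(223.4,226.1,87)]: print(ray(k,u,v,h))
for y in (0,180): print(ctrl.ik([540,0,330],down(y)))
j=ctrl.ik([540,0,330],down(0)); 
ctrl.move_ptp([540,0,330],down(0) if j is not None and abs(j[5])<140 else down(180))
k,p,d=shot('wrist','w1.png'); np.savez('w1.npz',p=p,P=cloud(k,d)); print(k[2],k[1][:,2],ctrl.state()['clock'])
E
```

```text
[[-8.93003668e-01  4.50048504e-01 -8.90151369e-04]
 [ 4.50049352e-01  8.93002613e-01 -1.38359453e-03]
 [ 1.72222850e-04 -1.63616704e-03 -9.99998647e-01]]
[ 654.3 -113.6   16. ]
[ 460.1 -111.    16. ]
[659.3  73.4  16. ]
[671.1   9.5  63. ]
[550.7 131.4  87. ]
[-4.48212914e+00  1.12594842e+01  8.09328588e+01 -2.54444375e-14
  8.78076570e+01 -4.48212914e+00]
None
[539.82625168  74.90158547 472.14275338] [ 1.42405090e-04 -2.92167073e-01 -9.56367284e-01] 2.375
```

View pics/w1.png

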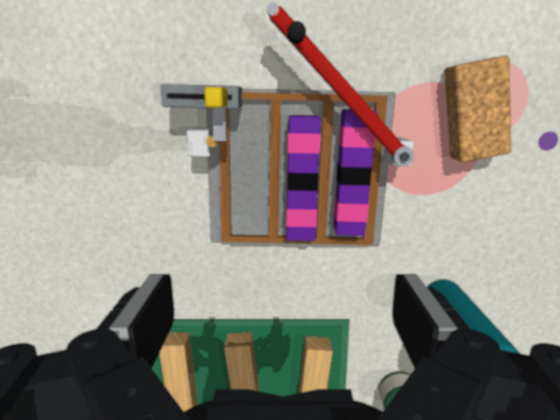

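Wrist view: cassette at px (220..387, 96..244), lock grip at (215,97) (home), hinge at (403,156), keeper grip at (297,31). I combine both views for the cassette pose, then draw the lock back and open the keeper.

```bash
cat >> h.py <<'E'
O=np.array([557.5,-18.0]); YAW=-1.2
def L(x,y,z):
    a=np.radians(YAW); return np.array([O[0]+x*np.cos(a)-y*np.sin(a),O[1]+x*np.sin(a)+y*np.cos(a),z])
def invL(w):
    a=np.radians(YAW); dx,dy=np.array(w[:2])-O; return np.array([dx*np.cos(a)+dy*np.sin(a),-dx*np.sin(a)+dy*np.cos(a)])
def ray(k,u,v,h):
    c,R,o=k; r=R@np.array([(u-c['cx'])/c['fx'],(v-c['cy'])/c['fy'],1]); return o+r*(h-o[2])/r[2]
ms=ctrl.move_straight
def st(*m):
    s=ctrl.state(); print(*m,round(s['clock'],1),np.round(s['tool_pos'],1),'gap',round(s['finger_gap'],1),'ff',np.round(s['finger_force'],1),'F',np.round(s['force'],1),flush=True)
def kp(th,d,z):
    """tool spot at keeper angle th, d mm behind the grip on the shut side (negative: open side)"""
    t=np.array([np.sin(th),np.cos(th)]); g=np.array([112-172*np.cos(th),30+172*np.sin(th)])-d*t
    return L(*g,z),down(90-np.degrees(th)+YAW)
E
python3 - <<'E'
from h import *
k=cam('wrist')
for n,u,v,h in [('hinge',403,156,63),('lock',215,97,91),('nr',220,244,16),('fr',377,245,16),('fl',387,96,16),('grip',297,30,86)]:
    w=ray(k,u,v,h); print(n,w.round(1),invL(w).round(1))
ctrl.clamp(40)
ctrl.move_ptp(L(-46,88,140),down(YAW)); ms(L(-46,88,66),vel=200); st()
print(ms(L(-60,88,66),vel=60,f_stop=15)); st()
print(ms(L(-108,88,66),vel=40,f_stop=12)); st(); print(invL(ctrl.state()['tool_pos']))
ms(L(-80,88,66),vel=200);ms(L(-80,88,140),vel=300)
k,p,d=shot('top')
print([ (b,invL(b[0])) for b in blobs(k,p,d,'yellow',z=91,amin=15,roi=(300,600,0,150))])
E
```

```text
hinge [671.3   9.8  63. ] [113.1  30.2]
lock [473.8  71.7  91. ] [-85.6  87.9]
nr [ 457.7 -113.5   16. ] [-97.7 -97.6]
fr [ 663.4 -114.7   16. ] [107.9 -94.4]
fl [661.1  72.3  16. ] [101.7  92.5]
grip [553.1 132.1  86. ] [ -7.6 149.9]
4.5 [514.9  70.6  67.1] gap 0.3 ff 0.0 F [ 0.8 -0.  -0.2]
False
4.9 [499.1  71.3  66.8] gap -0.2 ff 0.0 F [ 0.6  0.2 -0.1]
True
5.9 [460.2  72.2  66.5] gap -0.2 ff 1.0 F [2. 0. 2.]
[-99.1205081   88.12477191]
[]
```

Run:
```python
from h import *
w=L(-7.6,149.9,0); th=np.arctan2(149.9-30,112+7.6); print(th)
P,R=kp(th,40,140); ctrl.move_ptp(P,R); P,R=kp(th,40,66); ms(P,R,vel=200); st()
k,p,d=shot('scene')
for z in (91,):
  print([(b,invL(b[0])) for b in blobs(k,p,d,'yellow',z=z,amin=8,roi=(350,600,0,150))])
for t in np.arange(th,1.47,0.13):
    P,R=kp(t,22,66); r=ms(P,R,vel=120,f_stop=15)
    if r: print('stop',t); break
P,R=kp(1.46,22,66); print(ms(P,R,vel=120,f_stop=15)); st()
P,R=kp(1.46,40,66); ms(P,R,vel=200); P[2]=200; ms(P,vel=300)
ctrl.release(); ctrl.move_ptp(L(-100,-20,330),down(YAW)); 
k,p,d=shot('wrist','w2.png'); st()
```

```text
0.7866507723456616
7.8 [521.8 106.   65.9] gap -0.2 ff 0.0 F [0.  0.4 0.3]
[]
False
10.1 [631.9 178.6  65.9] gap -0.1 ff 0.0 F [-0.7  0.8 -0.7]
12.9 [457.7 -35.3 329.3] gap 85.8 ff 0.0 F [ 0.  -0.2 -0.2]
```

View pics/w2.png

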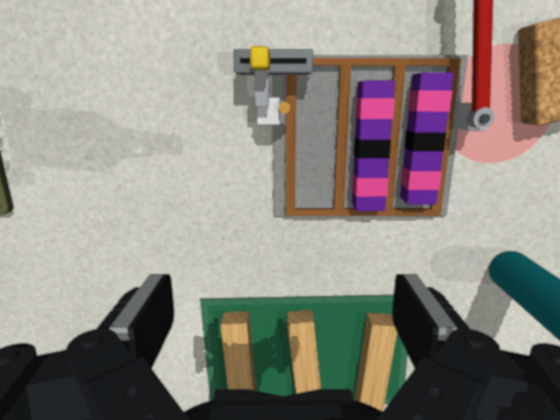

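View w2: the keeper is swung fully open (vertical at px x≈483) and the lock grip is at (260,57). The painted bars are at (374,146) and (427,138).

```bash
sed -i 's/np.ones((close,close))/np.ones(close if isinstance(close,tuple) else (close,close))/' h.py
python3 - <<'E'
from h import *
k,p,d=shot('wrist')
for b in blobs(k,p,d,'purple',z=40,close=(27,1),amin=300): print(b,invL(b[0]))
for b in blobs(k,p,d,'yellow',z=91,amin=40): print(b,invL(b[0]))
print(invL(ray(k,260,57,91)))
for b in blobs(k,p,d,'wood',z=35,amin=400): print(b)
E
```

```text
([619.9, -16.5], 151, 47, 87.8, 39.7, 5201) [62.35490102  2.80647803]
([560.0, -24.0], 149, 42, 89.1, 39.7, 4665) [ 2.62510623 -5.94632805]
([437.4, 72.1], 18, 17, 88.8, 90.5, 367) [-121.96057212   87.56505495]
[-121.07116249   87.66105885]
([749.5, 53.2], 109, 25, -79.0, 34.7, 2376)
([552.4, -16.4], 197, 180, -1.2, 15.8, 5617)
([388.2, -299.5], 121, 36, -88.5, 34.9, 1748)
([480.6, -304.3], 130, 35, -84.9, 34.9, 1912)
([584.0, -324.3], 159, 40, 87.2, 34.9, 2265)
```

```bash
cat >> h.py <<'E'
Z=170
def pick(x,y,yaw,zt,eff=70,zc=Z):
    """grip a bar at world x,y with closing line at yaw, TCP at zt; lift"""
    ctrl.release(); ctrl.move_ptp([x,y,zc],down(yaw)); ms([x,y,zt+25],vel=300)
    r=ms([x,y,zt],vel=80,f_stop=12); 
    if r: st('touch'); ms([x,y,ctrl.state()['tool_pos'][2]+2],vel=50)
    ctrl.clamp(eff); st('clamped'); ms([x,y,zc],vel=250); st('lifted')
    return ctrl.state()['finger_gap']>30
def place(x,y,yaw,zt,zc=Z):
    ctrl.move_ptp([x,y,zc],down(yaw)); st('over')
    if ctrl.state()['finger_gap']<30: return False
    ms([x,y,zt+20],vel=250); r=ms([x,y,zt-1],vel=60,f_stop=8); st('down',r)
    ctrl.release(); ms([x,y,zc],vel=300); return True
E
python3 - <<'E'
from h import *
ctrl.clamp(40)
ctrl.move_ptp(L(-82,88,140),down(YAW)); ms(L(-82,88,66),vel=250)
print(ms(L(-108,88,66),vel=40,f_stop=25)); st(); print(invL(ctrl.state()['tool_pos']))
ms(L(-80,88,66),vel=200);ms(L(-80,88,140),vel=300)
if pick(557,-23,-1,29): print(place(519.4,304.5,-4,42))
k,p,d=shot('top','t2.png')
for b in blobs(k,p,d,'purple',z=None,close=(1,11),amin=100): print(b)
for b in blobs(k,p,d,'yellow',z=91,amin=15): print(b,invL(b[0]))
E
```

```text
False
15.9 [459.7  72.3  67.7] gap -0.1 ff 6.5 F [13.  -1.7 -7.9]
[-99.71638257  88.21591045]
clamped 19.4 [558.3 -23.2  30.1] gap 33.5 ff 70.4 F [0.9 0.8 6. ]
lifted 20.1 [555.7 -22.9 168.8] gap 34.0 ff 69.9 F [ 0.4  0.6 -2.6]
over 21.4 [519.5 303.3 169.3] gap 33.9 ff 74.4 F [ 0.3 -1.  -1.4]
down True 22.4 [520.3 304.8  42.1] gap 33.8 ff 75.2 F [-0.2  0.3  5. ]
True
([623.1, -15.2], 150, 40, 88.1, 38.8, 935)
([519.7, 296.6], 144, 38, 85.8, 51.1, 880)
```

View pics/t2.png

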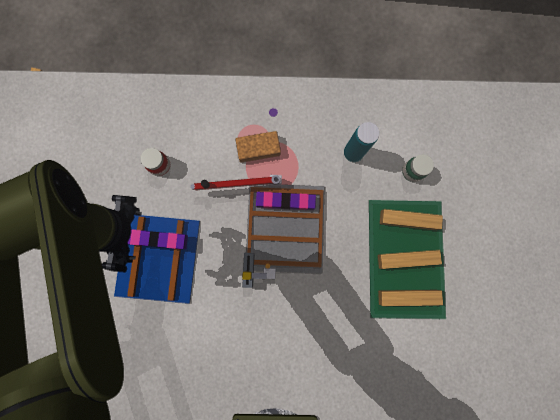

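Painted bar 1 lies across the rails at px (157,239), the keeper is fully open, and the lock is stalled on its end stop. Continuing.

```bash
cat >> h.py <<'E'
def blanks():
    k,p,d=shot('top'); return sorted([b for b in blobs(k,p,d,'wood',z=35,zr=(20,60),amin=400,roi=(250,720,-480,-180))],key=lambda b:b[0][0])
def pickblank(b,zt,s=13):
    a=np.radians(b[3] if b[3]>0 else b[3]+180); c=np.array(b[0])-s*np.array([np.cos(a),np.sin(a)])
    return pick(*c,np.degrees(a)-90,zt)
E
python3 - <<'E'
from h import *
if pick(621.5,-29,-2,21): print(place(428.7,297.7,-4,33))
B=blanks(); print(*B,sep='\n')
if pickblank(B[-1],16): print(place(*L(62,-13,0)[:2],YAW,21))
ctrl.move_ptp(L(-150,0,300),down(YAW))
k,p,d=shot('top','t3.png'); st()
for n in ('purple','wood'):
  for b in blobs(k,p,d,n,close=(1,11) if n=='purple' else 0,amin=100): print(n,b,invL(b[0]))
E
```

```text
clamped 26.6 [622.3 -29.1  21.8] gap 34.2 ff 71.9 F [-0.1  0.2  4.4]
lifted 27.4 [620.1 -28.8 168.5] gap 34.2 ff 71.2 F [-0.5  0.5 -1.8]
over 28.8 [429.5 297.2 169.8] gap 34.6 ff 71.2 F [ 0.1  0.4 -1.4]
down True 29.8 [429.9 298.3  33.7] gap 34.3 ff 72.2 F [0.  0.6 5. ]
True
([388.7, -328.1], 147, 33, -88.9, 33.2, 871)
([483.2, -328.1], 148, 34, -84.6, 33.5, 833)
([583.5, -334.8], 149, 34, 85.1, 33.5, 804)
clamped 35.1 [ 582.9 -348.1   16.7] gap 33.9 ff 72.0 F [ 0.4 -0.3  3.6]
lifted 35.9 [ 581.3 -347.   168.5] gap 34.4 ff 71.4 F [ 0.1 -0.  -1.5]
over 37.1 [619.4 -33.5 169.7] gap 34.6 ff 71.4 F [ 0.8 -1.6 -2.1]
down True 38.2 [620.6 -32.5  21.5] gap 34.2 ff 72.6 F [0.7 0.3 3.4]
True
40.4 [408.5 -15.  299. ] gap 85.5 ff 0.0 F [-0.2  0.9 -0.4]
purple ([520.1, 302.0], 156, 38, 85.8, 51.1, 968) [-44.09337192 319.14657221]
purple ([430.6, 308.7], 155, 39, 86.5, 51.0, 997) [-133.71405731  323.97075621]
wood ([767.5, 58.9], 109, 58, -78.4, 33.9, 901) [208.34347144  81.28104273]
wood ([620.7, -20.2], 149, 36, 88.8, 38.7, 827) [63.23221252 -0.87595657]
wood ([483.3, -328.7], 149, 35, -84.6, 33.3, 843) [ -67.67691686 -312.18578591]
wood ([388.8, -345.0], 115, 34, -88.9, 33.4, 613) [-161.81483    -330.46126973]
wood ([111.2, 638.2], 39, 16, 6.5, 29.9, 124) [-459.94453496  646.7094825 ]
```

View pics/t3.png

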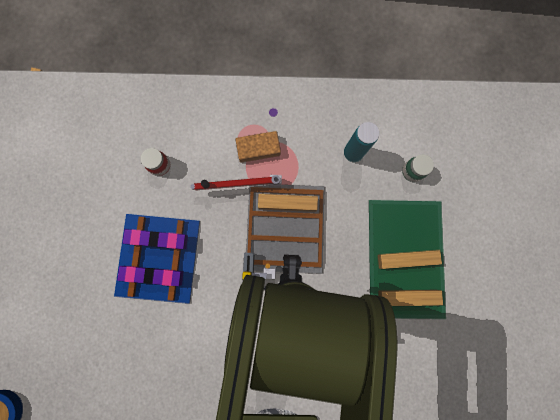

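Both painted bars are on the rails and blank 1 is in the far lane at (289,202). Two blanks remain.

Run:
```python
from h import *
side=lambda: ctrl.move_ptp([450,250,250],down(YAW))
side(); B=blanks(); print(*B,sep='\n')
if pickblank(B[0],16) and place(*L(-63,-13,0)[:2],YAW,21):
    side(); B=blanks(); print(*B,sep='\n')
    if pickblank(B[-1],24,s=0): print(place(*L(0,0,0)[:2],YAW,29))
side()
k,p,d=shot('top','t4.png'); st()
for b in blobs(k,p,d,'wood',z=40,amin=100): print(b,invL(b[0]))
```

```text
([388.7, -328.1], 147, 33, -88.9, 33.3, 876)
([483.3, -328.1], 149, 35, -84.6, 33.3, 841)
clamped 45.4 [ 389.3 -341.5   16.7] gap 34.5 ff 71.4 F [-0.7  0.1  5.1]
lifted 46.2 [ 388.2 -340.2  168.9] gap 34.8 ff 70.5 F [-0.2  0.5 -1.9]
over 47.5 [494.1 -30.4 169.4] gap 34.5 ff 70.6 F [-0.3 -1.  -0.8]
down True 48.5 [495.8 -30.   21.5] gap 34.5 ff 72.0 F [-0.5  0.9  5.4]
([483.1, -328.3], 148, 34, -84.8, 33.3, 836)
clamped 54.7 [ 483.6 -328.7   24.8] gap 34.2 ff 70.6 F [-1.2  0.1  6.2]
lifted 55.5 [ 482.1 -327.5  168.7] gap 33.8 ff 69.9 F [-0.1 -0.2 -1.7]
over 56.7 [557.3 -18.9 169.4] gap 34.0 ff 69.9 F [-0.3 -0.5 -1.7]
down True 57.7 [558.8 -18.2  29.8] gap 34.0 ff 70.7 F [-0.1  0.1  5.4]
True
60.1 [450.4 248.9 249.1] gap 85.2 ff 0.0 F [ 0.1 -0.9  0.7]
([765.7, 59.1], 108, 57, -78.6, 33.9, 896) [206.53967773  81.44330252]
([621.4, -20.1], 149, 35, 88.7, 38.8, 820) [63.92996476 -0.7613188 ]
([558.7, -18.8], 148, 35, 89.0, 38.8, 847) [ 1.21649076 -0.77469364]
([494.7, -17.4], 146, 35, 89.2, 38.8, 852) [-62.79879237  -0.71531556]
```

View pics/t4.png

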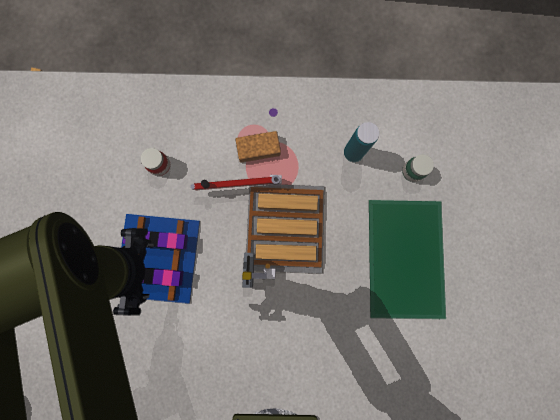

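All three blanks sit flat in the lanes at (289,202), (288,227) and (287,253). Next I shut the keeper and slide the lock home.

Run:
```python
from h import *
ctrl.clamp(40)
P,R=kp(1.48,-42,200); ctrl.move_ptp(P,R); P[2]=66; ms(P,R,vel=250); st()
for t in list(np.arange(1.46,0.2,-0.14))+[0.14]:
    P,R=kp(t,-22,66)
    if ms(P,R,vel=130,f_stop=15): st('stop %.2f'%t); break
else:
    P,R=kp(0,-16,66); print(ms(P,R,vel=40,f_stop=28)); st('shut')
    print(invL(ctrl.state()['tool_pos']))
```

```text
62.6 [700.4 185.1  67.7] gap 0.1 ff 0.0 F [0.8 0.2 1. ]
False
shut 66.9 [499.8  35.4  66.2] gap 0.1 ff 11.4 F [ 1.7 22.6 -0.2]
[-58.82964248  52.18601205]
```

Run:
```python
from h import *
P,R=kp(0,-30,66); ms(P,vel=150); P[2]=200; ms(P,vel=300)
ctrl.move_ptp(L(-60,150,330),down(YAW)) if False else ctrl.move_ptp([450,250,250],down(YAW))
k,p,d=shot('top','t5.png'); st()
for b in blobs(k,p,d,'red',z=60,amin=40,roi=(400,720,-100,200)): print(b,invL(b[0]),b[3]-YAW)
for b in blobs(k,p,d,'wood',z=40,amin=100): print(b,invL(b[0]))
cv2.imwrite('pics/crop5.png',cv2.resize(p[165:295,205:335,::-1],None,fx=4.5,fy=4.5,interpolation=cv2.INTER_CUBIC))
```

```text
69.5 [449.9 249.6 249.4] gap 0.3 ff 0.0 F [-0.5 -0.5 -0.5]
([584.8, 13.5], 151, 14, -1.4, 58.6, 345) [26.63432643 32.06481959] -0.19999999999999996
([483.4, 16.6], 19, 12, 1.2, 58.1, 42) [-74.80835637  33.04057833] 2.4
([765.7, 59.1], 108, 57, -78.6, 34.0, 894) [206.53967773  81.44330252]
([622.7, 37.2], 36, 33, 1.2, 38.8, 190) [64.02967898 56.5533395 ]
([620.3, -50.3], 88, 35, 88.7, 38.9, 476) [ 63.46266708 -30.97773211]
([559.8, 38.2], 35, 32, 1.2, 38.8, 196) [ 1.12253157 56.23584198]
([558.1, -48.8], 88, 35, 89.0, 38.9, 488) [  1.24489494 -30.7806796 ]
([495.5, 39.2], 34, 32, 1.1, 38.8, 193) [-63.18430879  55.88902506]
([494.7, -47.2], 86, 34, -88.9, 38.7, 454) [-62.17470826 -30.50877993]
```

View pics/crop5.png

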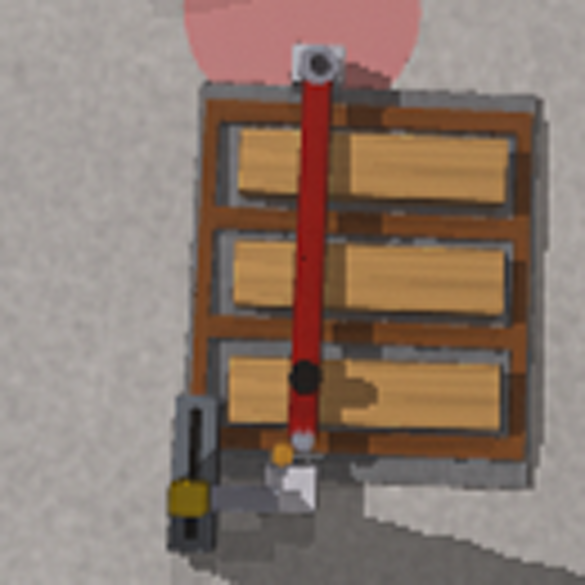

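Crop: the keeper is shut in its detent past the roller (283,455), parallel to the cassette, with the bars in place beneath it. The lock is back at (188,498), so I push it home.

Run:
```python
from h import *
R=down(90+YAW)
ctrl.move_ptp(L(-152,88,160),R); ms(L(-152,88,66),vel=200); st()
print(ms(L(-98,88,66),vel=45,f_stop=25)); st('home'); print(invL(ctrl.state()['tool_pos']))
ms(L(-125,88,66),vel=150); ms(L(-125,88,200),vel=300)
ctrl.move_ptp([450,250,250],down(YAW))
k,p,d=shot('top','t6.png'); st()
for n in ('yellow','red','purple','wood'):
    for b in blobs(k,p,d,n,amin=15,roi=(350,720,-150,400),close=(1,11) if n=='purple' else 0): print(n,b,invL(b[0]))
```

```text
71.8 [407.8  73.4  66.2] gap 0.1 ff 0.0 F [0.1 0.2 0.1]
False
home 73.2 [457.5  72.   65.4] gap 0.1 ff 4.0 F [-8.2 -0.9  5.5]
[-101.81529915   87.880602  ]
75.8 [449.8 249.6 249.3] gap -0.1 ff 0.0 F [-0.2  1.   0.4]
yellow ([478.1, 73.8], 17, 15, 77.5, 89.5, 49) [-81.30510041  90.1170386 ]
red ([585.0, 13.4], 151, 14, -1.4, 58.8, 348) [26.83637681 31.96903001]
red ([483.4, 16.7], 19, 12, 1.2, 58.8, 42) [-74.81045062  33.1405564 ]
purple ([520.5, 301.9], 156, 38, 85.2, 51.1, 801) [-43.69136541 319.05497111]
purple ([428.4, 267.0], 72, 38, -88.9, 50.8, 472) [-135.0402759   282.23382838]
wood ([622.9, 37.2], 36, 33, 1.2, 38.7, 190) [64.22963512 56.55752799]
wood ([620.5, -50.4], 88, 35, 88.7, 38.7, 471) [ 63.66471746 -31.07352169]
wood ([559.9, 38.3], 35, 32, 1.2, 38.8, 195) [ 1.2204154  56.33791429]
wood ([558.3, -48.9], 88, 35, 89.0, 38.7, 489) [  1.44694532 -30.87646918]
wood ([496.7, 39.2], 32, 32, -88.9, 38.8, 156) [-61.98457197  55.91415597]
wood ([494.8, -47.3], 87, 34, -88.9, 38.5, 454) [-62.07263595 -30.60666375]
wood ([464.0, 259.0], 35, 11, -3.2, 19.2, 59) [-99.28054421 274.98113306]
wood ([459.3, 25.9], 10, 7, 1.3, 50.8, 17) [-99.09783535  41.83382637]
wood ([382.7, 264.4], 19, 10, -4.0, 18.8, 33) [-180.67580285  278.67733002]
```

View pics/t6.png

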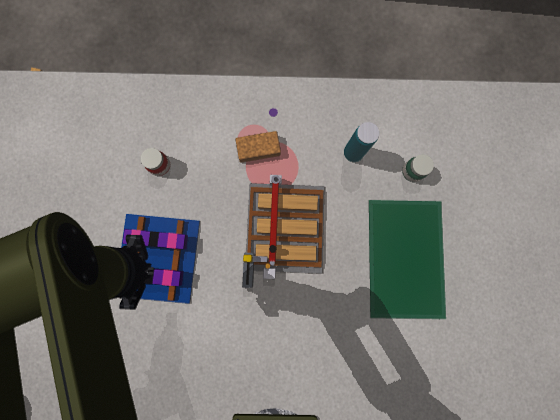

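Final view: the keeper is shut, the lock grip is at (248,259) at its home end, three raw bars are in the lanes, and two painted bars are on the rails. The bystanders haven't moved, so I hand in.

```bash
python3 -c "
from h import *
print(ctrl.close_job())"
```

```text
the job is handed in; nothing more can be done
None
```

I handed the job in at about 76 s of the 208 s allowed. Both painted bars are on the drying rack and all three raw bars lie flat in the cassette lanes. The keeper is shut in its detent, the lock is home against its end stop, and the can, jars and sanding block were left alone. The hand-in call returned no verdict, so this rests on my last camera view and the force readings.

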